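Refill the shadow-cut microscope kit tray

TASK

Two parts are missing from the shadow-cut kit tray on the left of the worktop: the small oblong carton with the spare lamp and the round screw canister that holds an objective; both stand on the worktop between the microscope and the tray. Set the carton flat in the oblong cut-out with the finger notches and stand the canister upright, lid up, in the round cut-out, each right down on the floor of its own cut-out. Leave the square box of cover glasses in its cut-out; the flat round culture dish and the slim bottle standing near by do not belong in the tray.

Things in the scene. Friction and masses are not known exactly. Their poses are not given: they have to be found in the camera images.
- kit_tray: Fixed tray 158 (its x) by 188 (its y) mm, rim 17 mm high, filled with grey foam, its top 16 mm above the worktop. Origin: centre of the underside, z up. Three cut-outs, floors 6 mm above the worktop. Oblong: centre x 0, y +41 mm, 75 (x) by 54 (y) mm, a notch 44 mm wide in each long side out to 42 mm from its centre. Round: centre x -34, y -49 mm, 49 mm across. Square: x +35, y -49, 62 mm.
- carton: Oblong card carton of a spare lamp 40 (its x) by 61 (its y) by 41 (its z) mm, 30 g, on the worktop, z up. Origin: centre of its underside. Grasp it across its 40 mm width (its x). It goes in the oblong cut-out, its length along the tray's x, either way round; seated, it stands 31 mm above the foam.
- canister: Upright round screw canister, pale body, dark lid (does not come off), 35 mm in diameter, 58 mm high, 50 g, standing on the worktop. Origin: centre of its underside, z up along its axis. It goes in the round cut-out; seated, it stands 48 mm above the foam. The tall microscope (world x over 0.46 m, y -0.18 to 0.05 m) is to its right: bring the arm round in front of it.
- coverslip_box: Low square card box of cover glasses, 54 by 53 by 20 mm, already lying in the tray's square cut-out, 10 mm proud of the foam. Origin: centre of its underside, z up. It stays there.
Mind the look-alikes: they are no part of the job. Of the things that look like the carton, the middle-sized one is meant.

How it is judged:
At the end, for the whole second after the job is handed in: Carton in the oblong, canister lid up in the round, cover-glass box in the square cut-out: each within 12 mm of the cut-out's centre in tray x and y, underside 3 to 10 mm above the tray's (floors: 6), tilt under 0.12 rad, at rest; carton within 0.3 rad of the cut-out (x of carton in the frame of kit_tray between -0.012 and 0.012 m and y of carton in the frame of kit_tray between 0.029 and 0.053 m and z of carton in the frame of kit_tray between 0.003 and 0.01 m and angle between each of carton, canister, coverslip_box's own z axis and vertical below 0.12 rad and linear speed of each of carton, canister, coverslip_box below 0.02 m/s and angle between the y axis of carton and the x axis of kit_tray, either way round below 0.3 rad and x of canister in the frame of kit_tray between -0.046 and -0.022 m and y of canister in the frame of kit_tray between -0.061 and -0.037 m and z of canister in the frame of kit_tray between 0.003 and 0.01 m and x of coverslip_box in the frame of kit_tray between 0.023 and 0.047 m and y of coverslip_box in the frame of kit_tray between -0.061 and -0.037 m and z of coverslip_box in the frame of kit_tray between 0.003 and 0.01 m); the robot touches nothing.
It also fails if it takes over 53 s, if anything falls off the work surface, if the arm or the gripper's body presses on something with over 40 N, if the wrist force passes 120 N, or if a joint passes its speed limit or range.

ROBOT

A 6-joint arm with a two-finger parallel gripper is mounted at the origin on a cart in front of the work surface, level with it; the furniture and walls round the work are solid. World frame = base frame: x ahead of the robot, y to its left, z up, the work surface at z = 0. Lengths are in m, angles in rad, forces in N, time in s.
With the tool pointing down it reaches from about 0.375 to 0.925 m from the base axis. Payload 5.7 kg.
Tool frame: the origin (TCP) lies midway between the tips of the shut fingers; the grasp point (between the pads) lies 19 mm behind it; z points along the fingers, y is the line along which they close (so a half turn about z gives the same grasp; the last joint's range is limited). The gripper opens to 88 mm and grips with 3 to 60 N. Pads are 20 mm wide; open, the fingers measure 115 mm over their backs; the gripper's body (75 mm by 178 mm) begins 61 mm behind the grasp point.
Start: joints at [-1.293, 0.359, 1.51, -0, 1.272, -0.115], TCP at [0.23, -0.554, 0.223] pointing down, gripper open.
Joint ranges: [-2.97, 2.97], [-1.01, 2.36], [0.21, 2.38], [-0.96, 4.11], [0.2, 2.71], [-2.98, 2.98]. Speed limits (rad/s): [2.39, 2.39, 3.14, 3.14, 3.14, 3.14].

INTERFACE

Orientations are given as a unit quaternion [x, y, z, w].
In Python, from bench import move_ptp, servo_line, goto_joints, move_gripper, sleep, inverse_kinematics, capture, PlanningError, close_job, spot_in, silhouettes, current_clock, current_joint_pos, current_qvel, current_joint_torque, current_position, current_orientation, current_force, current_torque, current_finger_gap, current_grip_force gives the robot as it stands. Calls block until the motion is done:
- move_ptp(position, orientation): joint-space move of the TCP to a pose.
- servo_line(position, orientation=None, rate=0.15, contact_N=None): straight line of the TCP; orientation=None keeps the orientation; rate is the mean speed in m/s. With contact_N (N) it stops when the force on the tool has changed by that much, and returns True; else False.
- goto_joints(angles): joint-space move.
- move_gripper(opening): finger opening in m; the grip force is fixed at half the most; returns when the fingers have stopped.
- sleep(seconds).
- inverse_kinematics(position, orientation): joint angles nearest the present ones, or None.
- capture(name): name is "scene" or "top" or "wrist"; returns a dict with "image" (420x560x3 uint8, blue, green, red), "range_z" (420x560 float32, m along the optical axis (not along the pixel's ray), 0 where there is no reading), "intrinsics" (3x3 intrinsics, pixels), "R" (3x3) and "t" (3): a world point X has camera coordinates R X + t. Camera axes: x right, y down, z forward; pixel columns grow to the right and rows downward; lengths in m; the calibration is good to about 2 mm. A picture is of the moment at which its call begins.
A pose or a line that the arm cannot do raises PlanningError and nothing moves.
- close_job(): hands the job in; it is judged then, once.
Trained networks look in the newest picture that a camera, given by its name, has taken for a name from the list of things; names that differ only in an ending like _2 or _b are one class to them, and where a whole thing is asked for, a point or a joint stands for the part that bears it (a point fixed in the world has none). Each returns a list of dicts, best first, with "conf" (0 to 1); they miss things now and then, are a little off and sometimes report something else, mostly with a low value. They report only what shows in the picture. A call takes as long as a camera call. They do not tell look-alikes from the thing itself.
- spot_in(camera, query): "xy" ([column, row] in pixels, amid what is visible of it).
- silhouettes(camera, query): "region" (420x560 bool, what is visible of it) and "xy" ([column, row] in pixels, amid what is visible of it).
Readings, each from a call of its own:
- current_clock(): time.
- current_joint_pos(): joint angles.
- current_qvel(): joint speeds.
- current_joint_torque(): joint torques, N m.
- current_position(): TCP position.
- current_orientation(): TCP orientation.
- current_force(): force on the tool from outside, world axes, zero at the start.
- current_torque(): the same for the moment, N m.
- current_finger_gap(): finger opening in m.
- current_grip_force(): force on a finger pad.
Only numpy, scipy, OpenCV 4.12 (cv2) and the standard library are available. Lean on these libraries where they do the work, as an engineer would, in place of code of your own. Each camera call takes 0.05 s, during which the arm holds its last target. There are 200 camera calls.

## Working session

There is one attempt and no reset: what is moved stays moved. The work goes in short steps, each a Python script; the robot and the scene stay as the last script left them, time stands still between calls to the robot, and variables do not carry over. Pictures are saved under pics/ and viewed, at most 10 in all, crops included, and the job is handed in when it is done.

```bash
mkdir -p pics; cat > h.py <<'E'
import numpy as np, cv2
from bench import *
def cloud(c, step=1):
    d=c["range_z"]; K=c["intrinsics"]; R=np.array(c["R"]); t=np.array(c["t"])
    v,u=np.mgrid[0:d.shape[0],0:d.shape[1]]
    P=np.stack([(u-K[0][2])/K[0][0]*d,(v-K[1][2])/K[1][1]*d,d],-1)
    X=(P-t)@R
    X[d<=0]=np.nan
    return X
E
python3 - <<'E'
from h import *
ims=[]
for cam in ["top","scene"]:
    c=capture(cam); cv2.imwrite(f"pics/{cam}0.png",c["image"]); np.savez(f"{cam}0.npz",**{k:np.array(c[k]) for k in c})
    X=cloud(c)
    print(cam, -np.array(c["R"]).T@np.array(c["t"]))
    for q in ["kit_tray","carton","canister","coverslip_box"]:
        for s in silhouettes(cam,q)[:5]:
            r=s["region"]&~np.isnan(X[...,0]); p=X[r]
            if len(p)==0: continue
            top=p[p[:,2]>np.percentile(p[:,2],95)-.006]
            rect=cv2.minAreaRect((top[:,:2]*1000).astype(np.float32))
            print(q,round(s["conf"],2),np.round(s["xy"]),r.sum(),"z95 %.3f"%np.percentile(p[:,2],95),"rect",np.round(rect[0]),np.round(rect[1]),round(rect[2],1),np.round(np.median(p,0),3))
print(current_clock())
E
```

```text
top [0.31277704 0.08172235 1.10306362]
kit_tray 0.65 [178. 231.] 3996 z95 0.019 rect [492. 359.] [189. 158.] 73.9 [0.483 0.367 0.015]
carton 0.84 [264. 236.] 360 z95 0.045 rect [459. 130.] [59. 38.] 15.0 [0.456 0.13  0.041]
carton 0.81 [420. 246.] 702 z95 0.057 rect [ 437. -201.] [ 77. 167.] 25.1 [ 0.454 -0.252  0.053]
carton 0.78 [154. 162.] 233 z95 0.034 rect [654. 456.] [28. 44.] 20.2 [0.651 0.452 0.03 ]
canister 0.67 [265. 192.] 155 z95 0.061 rect [581. 137.] [30. 30.] 49.3 [0.577 0.135 0.057]
coverslip_box 0.76 [204. 218.] 389 z95 0.029 rect [511. 302.] [51. 51.] 71.7 [0.51  0.301 0.026]
scene [-0.29924284 -0.37996471  0.53508268]
carton 0.63 [250. 221.] 404 z95 0.041 rect [458. 127.] [64. 38.] 13.4 [0.436 0.12  0.032]
canister 0.84 [270. 202.] 252 z95 0.057 rect [579. 133.] [30. 31.] 46.2 [0.571 0.128 0.034]
0.5
```

View pics/top0.png

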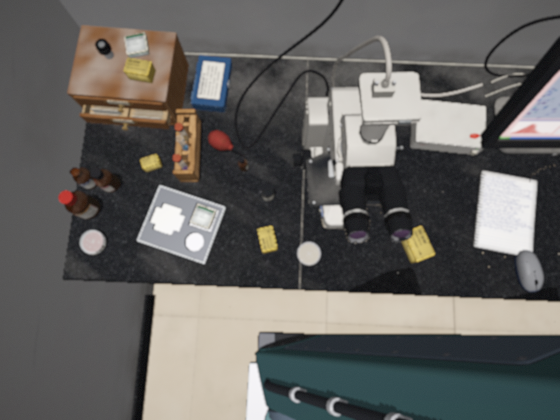

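View pics/scene0.png

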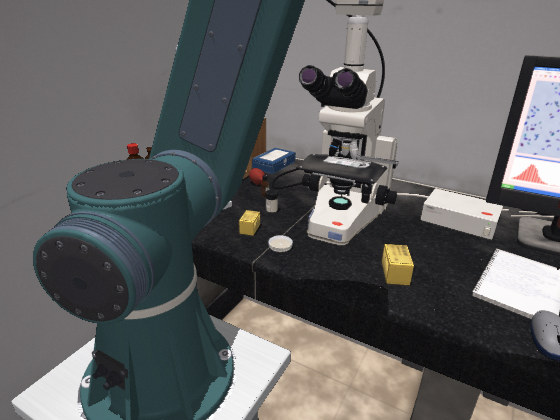

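The top picture shows the middle-sized carton at (267,239), the canister at (267,193), the tray at (182,224), the dish at (309,253), and the bottle at about (243,165). The scene picture agrees. The carton 3D rectangle is 59x38 mm, so it is the right one. The tray yaw is about -16°. Next I check clearances and the way round the microscope.

```bash
cat >> h.py <<'E'
from scipy.spatial.transform import Rotation as Ro
def down(a):  # tool z down, tool y at world angle a (deg)
    y=np.array([np.cos(np.radians(a)),np.sin(np.radians(a)),0]); z=np.array([0,0,-1.]); x=np.cross(y,z)
    return Ro.from_matrix(np.stack([x,y,z],1)).as_quat()
E
python3 - <<'E'
from h import *
X=np.vstack([cloud(np.load(f"{c}0.npz")).reshape(-1,3) for c in("top","scene")]); X=X[~np.isnan(X[:,0])]
def near(c,a,lab,zmin):
    u=np.array([np.cos(np.radians(a)),np.sin(np.radians(a))]); d=X[:,:2]-c
    m=(abs(d@u)<.11)&(abs(d@[-u[1],u[0]])<.06)&(X[:,2]>zmin)&(X[:,2]<.4)
    print(lab,m.sum(),np.round(X[m].max(0),3) if m.any() else "", np.round(X[m].min(0),3) if m.any() else "")
near([.459,.130],105,"carton pick",.062); near([.503,.398],73.9,"carton place",.04)
near([.580,.136],105,"can pick",.065);near([.580,.136],15,"can pick15",.065); near([.446,.321],73.9,"can place",.05)
for z in(0.02,.1,.2,.3,.4,.5):
    m=(X[:,1]>-.2)&(X[:,1]<.08)&(X[:,0]>.3)&(abs(X[:,2]-z)<.05)&((X[:,2]>.07)|(X[:,0]>.5)); 
    if m.any(): print("micro",z,np.round(np.percentile(X[m],1,0),3),np.round(np.percentile(X[m],99,0),3))
print("now tool", np.round(Ro.from_quat(current_orientation()).as_matrix(),2).tolist())
for r,z in((.38,.25),(.38,.35),(.42,.25)):
  for th in(-70,0,30):
    p=[r*np.cos(np.radians(th)),r*np.sin(np.radians(th)),z]
    q=inverse_kinematics(p,down(th+90)); print(r,z,th,None if q is None else np.round(q,2), end=" | ")
    q=inverse_kinematics(p,down(th-90)); print(None if q is None else np.round(q,2))
for p,a in(((.459,.13,.1),105),((.503,.398,.1),73.9),((.58,.136,.1),105),((.446,.321,.1),73.9)):
  for s in(0,180): 
    q=inverse_kinematics(p,down(a+s)); print(p,s,None if q is None else np.round(q,2))
E
```

```text
carton pick 0  
carton place 0  
can pick 569 [0.665 0.074 0.18 ] [0.546 0.016 0.066]
can pick15 5 [0.664 0.214 0.066] [0.656 0.201 0.065]
can place 0  
micro 0.02 [ 0.501 -0.197 -0.005] [1.003 0.078 0.069]
micro 0.1 [ 0.518 -0.196  0.05 ] [1.004 0.073 0.149]
micro 0.2 [ 0.525 -0.195  0.152] [1.004 0.069 0.248]
micro 0.3 [ 0.501 -0.195  0.251] [1.005e+00 1.000e-03 3.490e-01]
micro 0.4 [ 0.415 -0.191  0.352] [1.005 0.032 0.447]
micro 0.5 [ 0.567 -0.195  0.452] [1.005 0.032 0.546]
now tool [[0.92, 0.38, -0.0], [0.38, -0.92, 0.0], [0.0, -0.0, -1.0]]
0.38 0.25 -70 [-1.4  -0.    1.9  -0.    1.24 -1.75] | [-1.4  -0.    1.9  -0.    1.24  1.39]
0.38 0.25 0 [-0.18 -0.    1.9  -0.    1.24 -1.75] | [-0.18 -0.    1.9  -0.    1.24  1.39]
0.38 0.25 30 [ 0.34 -0.    1.9  -0.    1.24 -1.75] | [ 0.34 -0.    1.9  -0.    1.24  1.39]
0.38 0.35 -70 [-1.4  -0.08  1.73 -0.    1.5  -1.75] | [-1.4  -0.08  1.73 -0.    1.5   1.39]
0.38 0.35 0 [-0.18 -0.08  1.73 -0.    1.5  -1.75] | [-0.18 -0.08  1.73 -0.    1.5   1.39]
0.38 0.35 30 [ 0.34 -0.08  1.73 -0.    1.5  -1.75] | [ 0.34 -0.08  1.73 -0.    1.5   1.39]
0.42 0.25 -70 [-1.39  0.06  1.83 -0.    1.25 -1.74] | [-1.39  0.06  1.83 -0.    1.25  1.41]
0.42 0.25 0 [-0.16  0.06  1.83 -0.    1.25 -1.74] | [-0.16  0.06  1.83 -0.    1.25  1.41]
0.42 0.25 30 [ 0.36  0.06  1.83 -0.    1.25 -1.74] | [ 0.36  0.06  1.83 -0.    1.25  1.41]
(0.459, 0.13, 0.1) 0 [ 0.13  0.34  1.91 -0.    0.89 -1.7 ]
(0.459, 0.13, 0.1) 180 [ 0.13  0.34  1.91 -0.    0.89  1.44]
(0.503, 0.398, 0.1) 0 [ 0.56  0.54  1.54 -0.    1.06 -0.73]
(0.503, 0.398, 0.1) 180 [ 0.56  0.54  1.54 -0.    1.06  2.41]
(0.58, 0.136, 0.1) 0 [ 0.11  0.48  1.65 -0.    1.01 -1.72]
(0.58, 0.136, 0.1) 180 [ 0.11  0.48  1.65 -0.    1.01  1.42]
(0.446, 0.321, 0.1) 0 [ 0.5   0.43  1.75 -0.    0.96 -0.79]
(0.446, 0.321, 0.1) 180 [ 0.5   0.43  1.75 -0.    0.96  2.35]
```

```bash
cat >> h.py <<'E'
def measure(cam,tag,qs=("kit_tray","carton","canister","coverslip_box")):
    c=capture(cam); cv2.imwrite(f"pics/{tag}.png",c["image"]); np.savez(f"{tag}.npz",**{k:np.array(c[k]) for k in c}); X=cloud(c)
    for q in qs:
        for s in silhouettes(cam,q)[:4]:
            p=X[s["region"]&~np.isnan(X[...,0])]
            if len(p)<20: continue
            top=p[p[:,2]>np.percentile(p[:,2],95)-.006]
            r=cv2.minAreaRect((top[:,:2]*1000).astype(np.float32))
            print(q,round(s["conf"],2),np.round(s["xy"]),len(p),"z95 %.3f"%np.percentile(p[:,2],95),"rect",np.round(r[0],1),np.round(r[1]),round(r[2],1))
E
python3 - <<'E'
from h import *
goto_joints([-1.293,-.2,1.9,0,1.44,-1.3])
print(current_clock(),current_position())
goto_joints([0.3,-.2,1.9,0,1.44,-1.7]); print(current_clock(),current_position())
move_ptp([.46,.20,.36],down(105)); print(current_clock(),current_position())
measure("wrist","w1"); print(current_clock())
E
```

```text
1.7 [ 0.1473165  -0.26541629  0.31721323]
3.5167 [0.26162783 0.15255218 0.31688265]
4.3667 [0.45886977 0.19931371 0.3594594 ]
kit_tray 0.83 [356. 200.] 7438 z95 0.018 rect [487.  341.6] [224. 157.] 74.2
carton 0.55 [230. 160.] 1002 z95 0.043 rect [458.5 128.8] [59. 38.] 15.4
canister 0.74 [220. 232.] 528 z95 0.060 rect [582.1 135.7] [34. 33.] 13.3
coverslip_box 0.58 [320. 216.] 974 z95 0.028 rect [512.1 301.3] [52. 53.] 72.2
4.6167
```

View pics/w1.png

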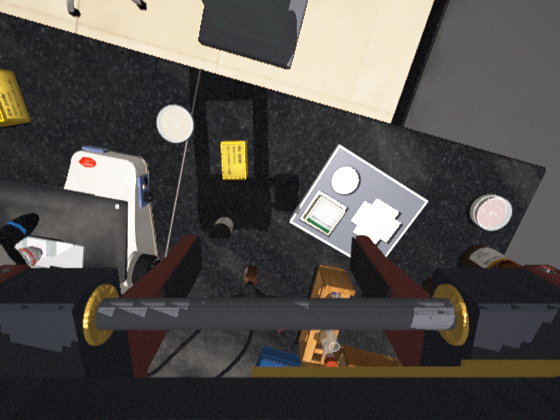

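The wrist picture shows the carton at (233,160), the canister at (222,229), the round cut-out at (345,181), the oblong one at (376,221), and the cover-glass box at (324,213). All agree with the top camera. I'll refine the cut-out centres and pick the carton.

```bash
python3 - <<'E'
from h import *
for f in("w1","top0"):
    c=np.load(f+".npz"); X=cloud(c); g=c["image"].min(-1)
    m=((g>185)&(X[...,2]<.013)).astype(np.uint8)
    n,l,st,ce=cv2.connectedComponentsWithStats(m)
    for i in range(1,n):
        p=X[l==i]; ctr=np.nanmean(p[:,:2],0)
        if st[i,4]>80 and .38<ctr[0]<.6 and .25<ctr[1]<.46:
            r=cv2.minAreaRect((p[:,:2]*1000).astype(np.float32)); print(f,st[i,4],ctr.round(4),np.round(r[0],1),np.round(r[1]),r[2],np.nanmedian(p[:,2]))
Q=down(105); p=[.4587,.129]
move_ptp([*p,.10],Q); servo_line([*p,.016],rate=.12); move_gripper(.03)
print("gap",current_finger_gap(),current_grip_force(),current_clock())
servo_line([*p,.15],rate=.15); print("gap",current_finger_gap(),current_force(),current_clock())
E
```

```text
w1 568 [0.4457 0.3208] [445.6 321.2] [46. 46.] 18.381717681884766 0.006678704561409879
w1 139 [0.4939 0.2957] [512.5 301.4] [59. 61.] 74.07543182373047 0.006825349515939946
w1 1390 [0.5018 0.3987] [503.8 399. ] [80. 75.] 73.37059020996094 0.006624696015714903
top0 706 [0.5041 0.3995] [503.7 398. ] [85. 75.] 73.21819305419922 0.006429512534154079
top0 253 [0.4455 0.3222] [444.3 321.8] [49. 43.] 7.341282367706299 0.006219235818472298
gap 0.03915946796909018 29.96807187795639 7.325
gap 0.03910652193123484 [ 0.00318575  0.5980165  -0.26848467] 8.3667
```

```bash
python3 - <<'E'
from h import *
Q=down(73.8); p=[.5035,.3985]
move_ptp([*p,.15],Q); servo_line([*p,.045],rate=.12)
print("contact",servo_line([*p,.0205],rate=.04,contact_N=4),current_position(),current_force(),current_clock())
move_gripper(.056); servo_line([*p,.13],rate=.15)
print(current_clock())
# back off and look
move_ptp([.46,.25,.30],down(73.8)); measure("wrist","w2",("carton","canister","coverslip_box")); print(current_clock())
E
```

```text
contact True [0.50311477 0.39827842 0.02175345] [-0.47022106 -0.27705835  3.46671688] 11.0083
12.375
carton 0.74 [430. 254.] 747 z95 0.032 rect [653.5 455. ] [29. 46.] 23.7
carton 0.57 [380. 180.] 1565 z95 0.049 rect [502.  397.7] [39. 59.] 73.6
canister 0.94 [232. 273.] 387 z95 0.059 rect [530.7 181.1] [ 17. 172.] 55.6
coverslip_box 0.97 [316. 201.] 1280 z95 0.028 rect [512.2 301.1] [52. 53.] 72.4
coverslip_box 0.31 [350. 160.] 10468 z95 0.018 rect [492.  357.6] [188. 157.] 73.8
13.4917
```

View pics/w2.png

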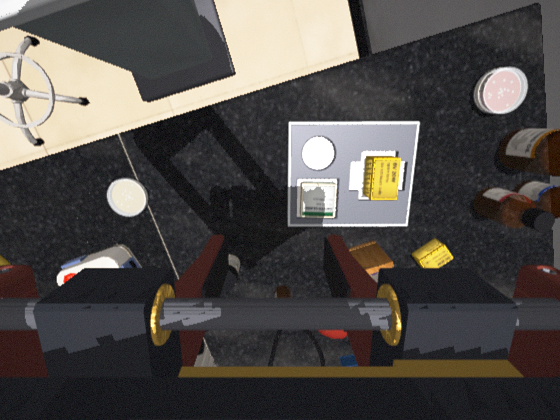

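The carton sits in the oblong cut-out at (380,180), and its top is at about 47 mm, so it is on the floor. Now the canister.

```bash
python3 - <<'E'
from h import *
p=[.5813,.1362]; Q=down(0)
move_ptp([.52,.19,.22],Q); move_gripper(.075); move_ptp([*p,.16],Q)
servo_line([*p,.03],rate=.12,contact_N=8) and print("unexpected contact")
move_gripper(.02); print("gap",current_finger_gap(),current_grip_force(),current_position(),current_clock())
servo_line([*p,.16],rate=.15); print("gap",current_finger_gap(),current_clock())
Q=down(73.8); p=[.4455,.3212]
move_ptp([*p,.16],Q); servo_line([*p,.06],rate=.12)
print("contact",servo_line([*p,.0345],rate=.04,contact_N=4),current_position(),current_force(),current_clock())
E
```

```text
gap 0.03416300970813439 29.99385437811725 [0.58131603 0.1362173  0.02998638] 17.5167
gap 0.03391684206021287 18.5333
contact True [0.44531297 0.3213058  0.03563568] [0.16407247 1.38257407 2.75673666] 21.0167
```

```bash
python3 - <<'E'
from h import *
p=[.4455,.3212]
move_gripper(.056); servo_line([*p,.16],rate=.15); move_ptp([.42,.22,.32],down(73.8)); sleep(.5)
measure("wrist","w3"); measure("top","t3"); print(current_clock())
E
```

```text
kit_tray 0.82 [372. 178.] 8280 z95 0.018 rect [487.8 343.5] [217. 158.] 74.0
carton 0.86 [447. 265.] 387 z95 0.032 rect [640.6 459. ] [38. 17.] 77.6
carton 0.78 [ 20. 264.] 687 z95 0.039 rect [ 454.5 -232.9] [73.  6.] 20.4
carton 0.69 [399. 194.] 1472 z95 0.049 rect [502.3 397.5] [39. 59.] 73.2
canister 0.86 [348. 176.] 596 z95 0.066 rect [445.4 321. ] [33. 32.] 74.7
coverslip_box 0.61 [337. 215.] 1110 z95 0.028 rect [512.  301.1] [52. 54.] 72.3
kit_tray 0.83 [168. 246.] 839 z95 0.019 rect [434.9 376. ] [186.  39.] 73.6
carton 0.74 [419. 243.] 710 z95 0.057 rect [ 437.3 -200.4] [ 78. 169.] 24.5
24.3333
```

View pics/w3.png

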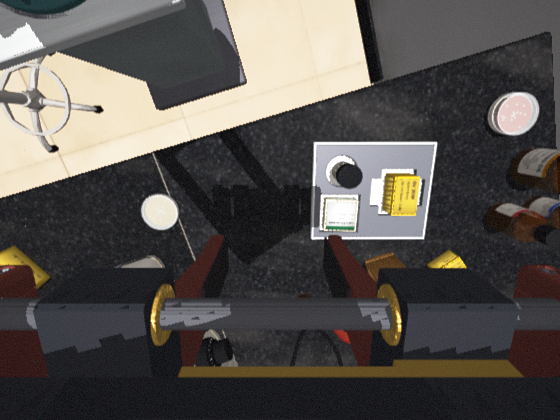

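The canister stands in the round cut-out at (345,174), lid up, with its top at 64–66 mm and on centre. The carton at (403,194) and the cover-glass box at (340,213) are seated, and the arm is clear.

```bash
python3 -c "
from bench import *
print(close_job(), current_clock())"
```

```text
the job is handed in; nothing more can be done
the job is handed in; nothing more can be done
```

The carton is in the oblong cut-out and the canister is in the round one, lid up; both measured on the floor and centred to about 2 mm. The cover-glass box was left untouched, and the job was handed in at about 24 s of the 53 s limit; no verdict was shown.

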